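# Sweep the balm tins into the packing stop

## Robot

A 6-joint arm with a two-finger parallel gripper is mounted at the origin on a cart in front of the work surface, level with it; the furniture and walls round the work are solid. World frame = base frame: x ahead of the robot, y to its left, z up, the work surface at z = 0. Lengths are in m, angles in rad, forces in N, time in s.
With the tool pointing down it reaches from about 0.275 to 0.75 m from the base axis. Payload 10.2 kg.
Tool frame: the origin (TCP) lies at the centre of the arm's flange, where the gripper is bolted on; the fingertips stand env.tip_extent ahead of it and the grasp point (between the pads) lies 155 mm ahead of it (env.tip_extent is the distance from the TCP to the fingertips, in m); z points along the fingers, y is the line along which they close (so a half turn about z gives the same grasp; the last joint's range is limited). The gripper opens to 85 mm and grips with 20 to 120 N. Pads are 22 mm wide; open, the fingers measure 114 mm over their backs; the gripper's body (76 mm by 85 mm) begins 54 mm behind the grasp point. The pads swing forward as they close: fully open they stand 13 mm farther back than shut.
Start: joints at [-1.379, 0.313, 1.498, -0, 1.331, -0.223], TCP at [0.212, -0.48, 0.405] pointing down, gripper open.
Joint ranges: [-2.94, 2.94], [-0.97, 2.17], [0.19, 2.56], [-1.23, 4.37], [0.02, 3.11], [-2.88, 2.88]. Speed limits (rad/s): [2.39, 2.39, 3.01, 3.14, 3.14, 3.14].

## Interface

Orientations are given as a unit quaternion [x, y, z, w].
In Python, from bench import env, vision, job, finder, monitor gives the robot as it stands. Calls block until the motion is done:
- env.reach(position, orientation): joint-space move of the TCP to a pose.
- env.movel(position, velocity=0.15, frame=None, guard=None): straight line of the TCP; frame=None keeps the orientation; velocity is the mean speed in m/s. With guard (N) it stops when the force on the tool has changed by that much, and returns True; else False.
- env.set_joints(angles): joint-space move.
- env.release() and env.close_gripper(effort=None): open the fingers fully, or close them until they stop; effort is the grip in N (None keeps the last).
- env.hold(seconds).
- env.ik(position, orientation): joint angles nearest the present ones, or None.
- vision.grab_frame(name): name is "scene" or "top" or "wrist"; returns a dict with "frame" (400x640x3 uint8, red, green, blue), "range_z" (400x640 float32, m along the optical axis (not along the pixel's ray), 0 where there is no reading), "mtx" (3x3 intrinsics, pixels), "view" (4x4, takes a point from world to camera coordinates). Camera axes: x right, y down, z forward; pixel columns grow to the right and rows downward; lengths in m; the calibration is good to about 2 mm. A picture is of the moment at which its call begins.
A pose or a line that the arm cannot do raises env.MotionError and nothing moves.
- job.hand_in(): hands the job in; it is judged then, once.
Trained networks look in the newest picture that a camera, given by its name, has taken for a name from the list of things; names that differ only in an ending like _2 or _b are one class to them, and where a whole thing is asked for, a point or a joint stands for the part that bears it (a point fixed in the world has none). Each returns a list of dicts, best first, with "p" (0 to 1); they miss things now and then, are a little off and sometimes report something else, mostly with a low value. They report only what shows in the picture. A call takes as long as a camera call.
- finder.masks_of(camera, query): "pixels" (400x640 bool, what is visible of it) and "location" ([row, column] in pixels, amid what is visible of it).
- finder.mark_of(camera, query): "location" ([row, column] in pixels: a listed point, or the origin of a listed thing).
Readings, each from a call of its own:
- monitor.get_clock(): time.
- monitor.get_joints(): joint angles.
- monitor.get_qvel(): joint speeds.
- monitor.get_joint_efforts(): joint torques, N m.
- monitor.get_position(): TCP position.
- monitor.get_ee_rot(): TCP orientation.
- monitor.get_contact_force(): force on the tool from outside, world axes, zero at the start.
- monitor.get_ft_torque(): the same for the moment, N m.
- monitor.get_finger_gap(): opening from 0.0 (shut) to 1.0 (fully open).
- monitor.get_gripper_force(): force on a finger pad.
Only numpy, scipy, OpenCV 4.12 (cv2) and the standard library are available. Lean on these libraries where they do the work, as an engineer would, in place of code of your own. Each camera call takes 0.05 s, during which the arm holds its last target. There are 200 camera calls.

## Task

Sweep the three round metal balm tins along the table with your fingertips until all three stand wholly inside the three-sided wooden stop, going in through its open side. Slide them only: do not pick them up, tip them over or flick them, and leave the tape roll, the stamp, the jar and the soap bar where they are.

Things in the scene. Friction and masses are not known exactly. Their poses are not given: they have to be found in the camera images.
- tin_0: round plain metal balm tin with a screw lid, 74 mm across, 34 mm high, 0.04 to 0.08 kg, standing on the table and free to slide; one of three alike. Origin: centre of its underside, z up
- tin_1: round plain metal balm tin with a screw lid, 74 mm across, 34 mm high, 0.04 to 0.08 kg, standing on the table and free to slide; one of three alike. Origin: centre of its underside, z up
- tin_2: round plain metal balm tin with a screw lid, 74 mm across, 34 mm high, 0.04 to 0.08 kg, standing on the table and free to slide; one of three alike. Origin: centre of its underside, z up
- stop: three-sided pine stop fixed to the table: two side walls and a back wall, 40 mm high, 12 mm thick, no floor. Inside 200 mm wide (x -100 to 100) and 190 mm deep (y -95, the back wall, to +95, the ends of the side walls); open on its +y side, towards the robot's left. Fits two tins side by side at the back and one in front, not three in single file. Origin: centre of the inside, on the table
- stop_mouth (a point): middle of the open side of the stop, level with the ends of its side walls, on the table; same axes as the stop
- roll: bystander: roll of tape lying flat, 100 mm across, 25 mm high, with a hole in the middle. Origin: centre of its underside
- stamp: bystander: turned wooden soap stamp standing up, 36 mm across, 64 mm high. Origin: centre of its underside
- jar: bystander: glass pigment jar with a wooden lid, 49 mm across, 70 mm high. Origin: centre of its underside
- bar: bystander: cut soap bar lying flat, 54 x 80 x 25 mm, long side along its y. Origin: centre of its underside

How it is judged:
At the end, for the whole second after the job is handed in: All three tins stand upright and at rest on the table between the walls of the stop; none sticks out of the open side by more than 4 mm (x of tin_0 in the frame of stop between -0.068 and 0.068 m and y of tin_0 in the frame of stop between -0.064 and 0.062 m and height (world z) of each of tin_0, tin_1, tin_2 below 0.006 m and angle between each of tin_0, tin_1, tin_2's own z axis and vertical below 0.1 rad and linear speed of each of tin_0, tin_1, tin_2 below 0.02 m/s and x of tin_1 in the frame of stop between -0.068 and 0.068 m and y of tin_1 in the frame of stop between -0.064 and 0.062 m and x of tin_2 in the frame of stop between -0.068 and 0.068 m and y of tin_2 in the frame of stop between -0.064 and 0.062 m); the robot touches nothing.
It fails at once if a tin is lifted more than 10 mm off the table (height (world z) of any of tin_0, tin_1, tin_2 above 0.01 m).
It fails at once if a tin is tipped by more than 0.3 rad (angle between any of tin_0, tin_1, tin_2's own z axis and vertical above 0.3 rad).
It fails at once if a tin is flicked: faster than 0.8 m/s (linear speed of any of tin_0, tin_1, tin_2 above 0.8 m/s).
It fails at once if the tape roll, the stamp, the jar or the soap bar is moved more than 20 mm or tipped by more than 0.3 rad (distance of any of roll, stamp, jar, bar from where it was at the start of the episode above 0.02 m or angle between any of roll, stamp, jar, bar's own z axis and vertical above 0.3 rad).
It also fails if it takes over 72 s, if anything falls off the work surface, if the arm or the gripper's body presses on something with over 40 N, if the wrist force passes 120 N, or if a joint passes its speed limit or range.

## Working session

There is one attempt and no reset: what is moved stays moved. The work goes in short steps, each a Python script; the robot and the scene stay as the last script left them, time stands still between calls to the robot, and variables do not carry over. Pictures are saved under pics/ and viewed, at most 10 in all, crops included, and the job is handed in when it is done.

```bash
mkdir -p pics; cat > h.py <<'E'
import numpy as np, cv2
from bench import env, vision, job, finder, monitor
def pts(d, mask):
    r,c=np.nonzero(mask&(d["range_z"]>0)); z=d["range_z"][r,c]
    K=d["mtx"]; P=np.stack([(c-K[0,2])/K[0,0]*z,(r-K[1,2])/K[1,1]*z,z,np.ones_like(z)])
    return (np.linalg.inv(d["view"])@P)[:3].T
def locate(cam,name,n=1,ztop=None):
    d=vision.grab_frame(cam); out=[]
    for m in finder.masks_of(cam,name)[:n]:
        p=pts(d,m["pixels"])
        if len(p)<10: continue
        zt=np.percentile(p[:,2],95); q=p[p[:,2]>zt-0.006][:,:2].astype(np.float32)
        (c,s,a)=cv2.minAreaRect(q); out.append((round(m["p"],2),np.round(c,3),np.round(s,3),round(a,1),round(float(zt),3)))
    return out
E
python3 - <<'E'
from h import *
for c in ("top","scene"):
    d=vision.grab_frame(c); cv2.imwrite(f"pics/{c}0.png",d["frame"][:,:,::-1])
for n,k in (("tin_0",4),("stop",1),("roll",1),("stamp",1),("jar",1),("bar",1)):
    for o in locate("top",n,k): print(n,*o)
print(env.tip_extent,monitor.get_ee_rot(),monitor.get_clock())
for m in finder.mark_of("top","stop_mouth")[:2]+finder.mark_of("top","stop")[:2]:
    d=vision.grab_frame("top");r,c=m["location"];K=d["mtx"];T=np.linalg.inv(d["view"]);v=T[:3,:3]@[(c-K[0,2])/K[0,0],(r-K[1,2])/K[1,1],1];print(m["p"],T[:3,3]-v*T[2,3]/v[2])
E
```

```text
tin_0 0.85 [0.484 0.027] [0.072 0.072] 0.2 0.036
tin_0 0.66 [0.653 0.013] [0.072 0.071] 0.5 0.036
tin_0 0.65 [0.66 0.23] [0.073 0.072] 45.5 0.036
roll 0.87 [0.525 0.284] [0.097 0.095] 47.5 0.027
stamp 0.68 [0.408 0.164] [0.026 0.025] 60.3 0.063
jar 0.56 [0.758 0.046] [0.045 0.044] 0.4 0.072
bar 0.66 [0.397 0.015] [0.078 0.051] 84.2 0.027
0.1734 [ 9.78572136e-01  2.05904284e-01  2.50519214e-06 -2.64773718e-05] 0.7
0.58 [0.40919419 0.16917669 0.        ]
```

View pics/top0.png

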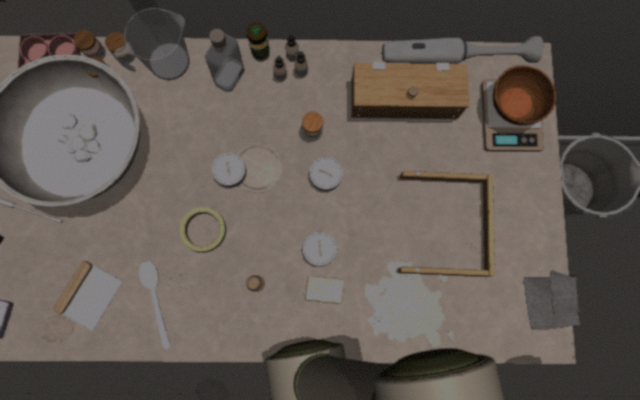

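View pics/scene0.png

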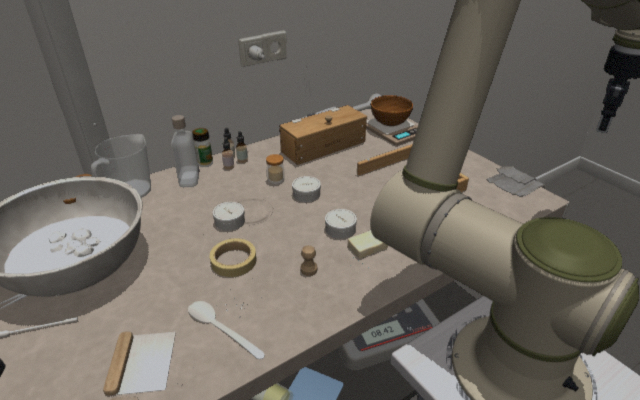

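The top view shows tins near pixels (319,249), (325,174) and (229,169). The stop spans columns 402–493 and rows 172–275, opening left (+y). The scene view shows clear lanes to it. I'll measure the stop from depth next.

```bash
cat >> h.py <<'E'
from scipy.spatial.transform import Rotation as R
def Q(yaw): return (R.from_euler('z',yaw)*R.from_euler('x',np.pi)).as_quat()
def ang(p,q): # yaw with tool y along the line p->q
    d=np.subtract(q,p); a=np.arctan2(d[1],d[0])+np.pi/2
    return (a+np.pi/2)%np.pi-np.pi/2
ZL=env.tip_extent+0.006; ZH=env.tip_extent+0.11
def over(p,yaw):
    z=max(ZH,monitor.get_position()[2]); 
    env.reach([*p,ZH],Q(yaw))
def down(p): return env.movel([*p,ZL],0.12,guard=15)
def push(p,q,yaw,v=0.12):
    """cage centred on tin p; leave tin at q; rear pad has 5.5 mm slack"""
    d=np.subtract(q,p); u=d/np.linalg.norm(d)
    env.movel([*(np.array(q)+u*0.0055),ZL],v,frame=Q(yaw))
    env.movel([*np.array(q),ZL],0.05)
def up():
    x,y,_=monitor.get_position(); env.movel([x,y,ZH],0.2)
E
python3 - <<'E'
from h import *
d=vision.grab_frame("top"); p=pts(d,np.ones((400,640),bool))
w=p[(p[:,2]>.034)&(p[:,2]<.046)&(p[:,0]>.38)&(p[:,0]<.70)&(p[:,1]<-.12)&(p[:,1]>-.42)]
print(len(w),w.min(0),w.max(0))
for s in (w[w[:,0]<.46],w[w[:,0]>.61],): 
    s=s[s[:,1]>-.34]; print(len(s),np.polyfit(s[:,1],s[:,0],1),s[:,0].min(),s[:,0].max(),s[:,1].max())
b=w[(w[:,0]>.47)&(w[:,0]<.6)];print(np.polyfit(b[:,0],b[:,1],1),b[:,1].min(),b[:,1].max(),np.median(b,0))
print(cv2.minAreaRect(w[:,:2].astype(np.float32)))
for o in locate("top","jar"):print(o)
for p_,y in [((.484,.027),0),((.653,.013),-1.2),((.66,.23),0.3),((.55,-.2),0),((.485,-.29),0),((.595,-.29),0)]:
    print(p_,[None if env.ik([*p_,z],Q(y)) is None else 1 for z in (ZL,ZH)])
E
```

```text
1533 [ 0.42910892 -0.35536419  0.03400683] [ 0.65763655 -0.14844095  0.0450482 ]
514 [0.01843488 0.44226427] 0.4291089192703942 0.4592360484003184 -0.14844095451489359
465 [0.03313132 0.65674087] 0.6404237569500772 0.657636546430434 -0.15485790188255
[-0.03681614 -0.32581831] -0.3550620917681131 -0.3378961439360286 [ 0.53421146 -0.34523575  0.03886281]
((0.5434820652008057, -0.2526395320892334), (0.2024068683385849, 0.2247627079486847), 88.08708953857422)
(0.96, array([0.758, 0.046]), array([0.046, 0.044]), 0.3, 0.073)
(0.484, 0.027) [1, 1]
(0.653, 0.013) [1, 1]
(0.66, 0.23) [1, 1]
(0.55, -0.2) [1, 1]
(0.485, -0.29) [1, 1]
(0.595, -0.29) [1, 1]
```

```bash
cat >> h.py <<'E'
C=np.array([.5435,-.246]); S=-0.033
def W(q): return C+R.from_euler('z',S).as_matrix()[:2,:2]@q
def st(p): return np.round(R.from_euler('z',-S).as_matrix()[:2,:2]@(np.array(p)-C),3)
def tins(cam="top"):
    for o in locate(cam,"tin_0",4): print(o[0],o[1],o[2],'stop',st(o[1]))
E
python3 - <<'E'
from h import *
p=(.484,.027); q=W([-.054,-.027]); y=ang(p,q); print(q,y)
over(p,y); print(down(p),monitor.get_position(),monitor.get_contact_force(),monitor.get_clock())
d=vision.grab_frame("scene"); cv2.imwrite("pics/a1.png",d["frame"][:,:,::-1])
E
```

```text
[ 0.48863856 -0.27120362] 0.015553761319323955
False [0.4842232  0.02694872 0.17996   ] [-0.1003593   0.13679215 -0.55414179] 4.125
```

View pics/a1.png

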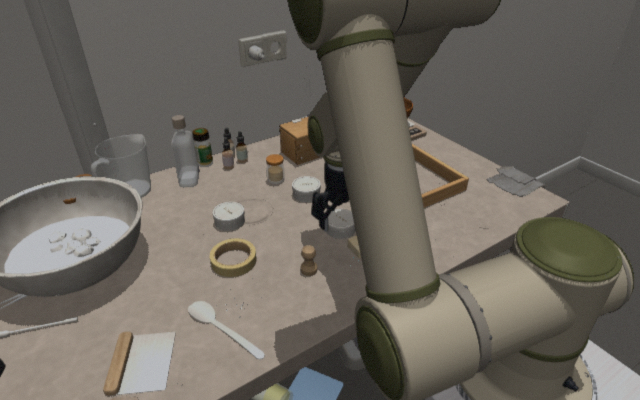

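The gripper now straddles the near tin: the rear finger is at about (322,208), the tin at (342,222), and the other bystanders are undisturbed. I'll push it in.

```bash
python3 - <<'E'
from h import *
p=(.484,.027); q=W([-.054,-.027]); push(p,q,ang(p,q)); print(monitor.get_contact_force())
up(); p=(.653,.013); w=W([.054,.21]); y=ang(p,w); print(w,y)
over(p,y); tins(); print(monitor.get_clock())
E
```

```text
[-0.03878823  0.10426398  0.79131251]
[ 0.60439934 -0.03789601] -0.7623326065852414
0.9 [ 0.488 -0.269] [0.073 0.072] stop [-0.055 -0.025]
0.7 [0.659 0.23 ] [0.073 0.073] stop [0.1  0.48]
0.66 [ 0.543 -0.252] [0.202 0.224] stop [-0.    -0.006]
9.125
```

Tin A landed as planned. Next is tin B, in two legs with a turn in place.

```bash
python3 - <<'E'
from h import *
p=(.653,.013); w=W([.054,.21]); y=ang(p,w)
print(down(p)); push(p,w,y)
q=W([.054,-.027]); y2=ang(w,q)
env.movel([*w,ZL],0.05,frame=Q(y2)); print(monitor.get_clock(),monitor.get_contact_force())
push(w,q,y2); up()
p=(.66,.23); q=W([0,.05]); over(p,ang(p,q)); tins(); print(monitor.get_clock())
E
```

```text
False
12.0667 [-0.36422718 -0.26441042 -0.39589212]
0.94 [ 0.489 -0.27 ] [0.072 0.074] stop [-0.054 -0.026]
0.66 [ 0.596 -0.273] [0.073 0.072] stop [ 0.053 -0.025]
17.1083
```

```bash
python3 - <<'E'
from h import *
p=(.66,.23); q=W([0,.05])
print(down(p)); push(p,q,ang(p,q)); up(); env.set_joints([-1.379,.313,1.498,0,1.331,-.223])
tins()
for n in ("roll","stamp","jar","bar"): print(n,locate("top",n))
print(monitor.get_clock()); d=vision.grab_frame("top"); cv2.imwrite("pics/end.png",d["frame"][:,:,::-1])
E
```

```text
False
0.94 [ 0.488 -0.27 ] [0.071 0.073] stop [-0.055 -0.026]
0.71 [ 0.545 -0.195] [0.073 0.073] stop [-0.     0.051]
0.66 [ 0.596 -0.273] [0.071 0.074] stop [ 0.053 -0.025]
roll [(0.79, array([0.526, 0.284]), array([0.097, 0.096]), 64.7, 0.027)]
stamp [(0.65, array([0.41 , 0.164]), array([0.025, 0.023]), 1.1, 0.064)]
jar [(0.56, array([0.758, 0.046]), array([0.045, 0.044]), 0.6, 0.073)]
bar [(0.61, array([0.397, 0.015]), array([0.078, 0.052]), 83.9, 0.027)]
25.0917
```

View pics/end.png

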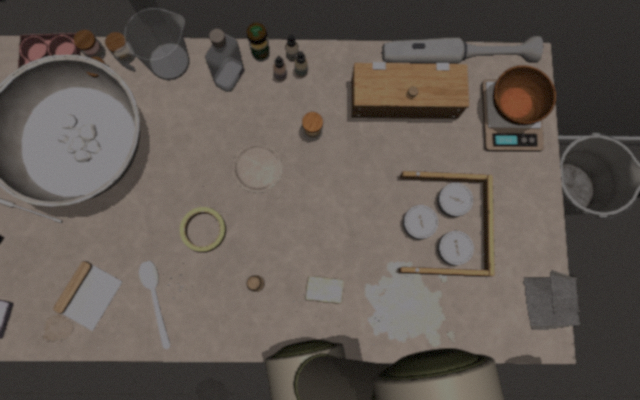

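The tins are at pixels (455,200), (456,248) and (420,222), all inside the walls. The front tin's edge is behind the wall ends, and the bystanders haven't moved.

```bash
python3 -c "
from h import *
print(job.hand_in())"
```

```text
the job is handed in; nothing more can be done
None
```

I slid all three tins into the stop and handed the job in at about 25 s on the robot's clock; the last camera check showed all three within the limits and the roll, stamp, jar and bar within about 2 mm of their start, but hand-in returned no verdict.

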